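Pack the sampling kit tray

ROBOT

A 6-joint arm with a two-finger parallel gripper is mounted at the origin on a cart in front of the work surface, level with it; the furniture and walls round the work are solid. World frame = base frame: x ahead of the robot, y to its left, z up, the work surface at z = 0. Lengths are in m, angles in rad, forces in N, time in s.
With the tool pointing down it reaches from about 0.35 to 0.925 m from the base axis. Payload 6.4 kg.
Tool frame: the origin (TCP) lies at the very end of the fingers, on their centre line; the grasp point (between the pads) lies behind it (r.grasp_offset is the z of the grasp point in the tool frame, in m); z points along the fingers, y is the direction in which the jaws open and shut (so a half turn about z gives the same grasp; the last joint's range is limited). The gripper opens to 85 mm and grips with 20 to 120 N. Pads are 22 mm wide; open, the fingers measure 114 mm over their backs; the gripper's body (76 mm by 85 mm) begins 54 mm behind the grasp point. The pads swing forward as they close: fully open they stand 13 mm farther back than shut.
Start: joints at [0.977, 0.245, 1.558, -0, 1.339, -0.174], TCP at [0.265, 0.594, 0.231] pointing down, gripper open.
Joint ranges: [-3.13, 3.13], [-1.02, 2.26], [0.13, 2.54], [-0.95, 4.09], [0.21, 2.88], [-2.74, 2.74]. Speed limits (rad/s): [2.57, 2.57, 3.14, 3.14, 3.14, 3.14].

INTERFACE

Orientations are given as a rotation vector (axis times angle).
In Python, from rig import r, eyes gives the robot as it stands.
- The arm moves only by the shell command python3 -m crank 'ROWS'. ROWS is JSON, a list of rows, each a list of 7 numbers: the turn, a rotation vector about the tool's x, y, z in units of 30 degrees (1.0 is 30 degrees), then the shift along the tool's x, y, z in units of 0.5 m (1.0 is 0.5 m), then the opening, from 0 (shut) to 1 (fully open). A call has 1 to 20 rows; each row is the pose to reach, as a shift and turn from the pose commanded when the call began, along the tool's axes at that moment; what a row does not reach only later rows make up. A row lasts 1/12 s, in which the tool goes at most 41.7 mm and 7.16 degrees, less where a joint would pass 70% of its speed; a pose out of reach is approached as far as the arm can. A call with a number of a shift or a turn outside -1 to 1 is refused whole. A call with a gripper value outside its range is refused whole. The fingers move at their own pace and stop on an object; the grip force is fixed at half the most. Time passes only in rows, so rows that repeat a pose let the fingers close. It gives the time, the measured TCP pose, the force and the opening at its end, in the units of the state.
- r.read_state(): the state, without advancing time (a new reading comes with each control period).
- eyes.camera(name): name is "scene" or "top" or "wrist"; returns a dict with "pixels" (384x512x3 uint8, red, green, blue), "z_map" (384x512 float32, m along the optical axis (not along the pixel's ray), 0 where there is no reading), "mtx" (3x3 intrinsics, pixels), "rvec" (rotation vector, rad) and "tvec" (3), from world to camera coordinates, as OpenCV has them; the wrist camera has in their place "tool_from_camera" (4x4, takes a point from camera to tool coordinates, whose origin is the TCP and whose axes are the flange's). Camera axes: x right, y down, z forward; pixel columns grow to the right and rows downward; lengths in m; the calibration is good to about 2 mm. A picture is of the moment at which its call begins: read the wrist's pose just before it.
- r.hand_in(): hands the job in, once; it reports no verdict.
The state is a dict: "time_s": time; "joint_pos": joint angles; "joint_velocities": joint speeds; "joint_efforts": joint torques, N m; "tcp_pos": TCP position; "eef_rot": TCP orientation; "contact_force": force on the tool from outside, world axes, zero at the start; "wrist_torque": the same for the moment, N m; "finger_gap": opening from 0.0 (shut) to 1.0 (fully open).
Only numpy, scipy, OpenCV 4.12 (cv2) and the standard library are available. Lean on these libraries where they do the work, as an engineer would, in place of code of your own. Each camera call takes 0.05 s, during which the arm holds its last target.

TASK

Finish packing the open white carrying tray, which already holds a small lidded pot and a bench timer. Of the four bottles grouped on the bench in front of the robot, beside the tray, two have flat screw caps and two have pointed dropper tips: put the smaller bottle of each kind into the tray, one in each of the two empty corners, set down upright on the tray's floor and not dropped. Leave the two larger bottles standing where they are, and keep the pot and timer flat on the tray's floor.

Things in the scene. Friction and masses are not known exactly. Their poses are not given: they have to be found in the camera images.
- kit_tray: open square white plastic tray, fixed to the bench; 150 x 150 mm outside (rim and grip lugs reach up to 12 mm farther), 30 mm high; walls 5 mm, floor 4 mm thick: inside 140 x 140 mm, 26 mm deep, no dividers. Origin: centre of its underside, on the bench; x and y parallel to its walls, z up. Pot and timer stand in the +x+y and -x-y corners (either way round)
- corner_a (a point): point on the tray's floor in its empty +x-y corner, at tray (+35, -35) mm, 4 mm above the bench: either smaller bottle fits here with its axis over this point, clear of walls, pot and timer by 8 mm or more
- corner_b (a point): the same in the other empty corner, -x+y, at tray (-35, +35) mm
- kit_pot_center (a point): small round pot with a screw lid, 59 mm across, 58 mm high, upright and loose in one corner of the tray (its lid 62 mm above the bench); point at its centre, 29 mm above its underside, z along its axis
- kit_timer_center (a point): bench timer, a flat box 45 (x) x 70 (y) x 29 mm, lying loose in the tray corner opposite the pot, about parallel to the walls; point at its centre, 14.5 mm above its underside, z up
- screw_small_center (a point): TO PACK: the smaller screw-cap bottle of the group, round, brown with a pale label and white cap, 48 mm diameter, 96 mm high, about 0.17 kg, upright on the bench; straight wall up to 64 mm above its underside, then a shoulder narrows to a cap 28 mm across from 79 mm up; point at its centre, 48 mm above its underside, z along its axis
- dropper_small_center (a point): TO PACK: the smaller dropper bottle of the group, round, cream, 48 mm diameter, 109 mm high, about 0.06 kg, upright on the bench; straight wall up to 62 mm above its underside, then a shoulder narrows to a collar 28 mm across from 79 to 95 mm, with a thin tip above; point at its centre, 54.5 mm above its underside, z along its axis
- screw_large_center (a point): leave standing: the larger screw-cap bottle, same look, 60 mm diameter, 130 mm high; point at its centre, 65 mm above its underside
- dropper_large_center (a point): leave standing: the larger dropper bottle, whitish, 54 mm diameter, 133 mm high; point at its centre, 66.5 mm above its underside
Things that resemble listed ones, but are neither listed nor needed, are in the scene too. Of the things shaped like the kit_tray, the white one is meant.

How it is judged:
By the outcome, as a careful person would: the job done as asked, in the order asked, and still so for the second after the job is handed in, with the robot touching nothing.
It also fails if it takes over 59 s, if anything falls off the work surface, if the arm or the gripper's body presses on something with over 40 N, if the wrist force passes 120 N, or if a joint passes its speed limit or range.

## Working session

There is one attempt and no reset: what is moved stays moved. The work goes in short steps, Python scripts to look and compute and a shell command to move; the robot and the scene stay as the last step left them, time stands still between calls to the robot, and variables do not carry over. Pictures are saved under pics/ and viewed, and the job is handed in when it is done.

```bash
ls; mkdir -p pics; python3 - <<'E'
from rig import r, eyes
import cv2
print(r.read_state(), r.grasp_offset)
for n in ["scene","top"]:
    c=eyes.camera(n); cv2.imwrite(f"pics/{n}0.png",c["pixels"][:,:,::-1]); 
    import pickle; pickle.dump(c,open(f"{n}0.pkl","wb"))
    print(c["mtx"],c["rvec"],c["tvec"])
E
```

```text
pics
{'time_s': 0.0, 'joint_pos': array([ 9.76892102e-01,  2.45816471e-01,  1.55904068e+00,  6.54034965e-06,
        1.33869422e+00, -1.74129978e-01]), 'joint_velocities': array([-0.00038254, -0.00047665, -0.00015532, -0.00050905,  0.00110626,
        0.00063946]), 'joint_efforts': array([ 1.71475578e-03, -4.29517007e+01, -3.26122713e+01, -1.22693641e-04,
        5.41604182e-03, -1.39559984e-05]), 'tcp_pos': array([0.26459873, 0.59308519, 0.23016445]), 'eef_rot': array([-6.54397194e-01, -3.07192338e+00,  2.84824749e-03]), 'contact_force': array([-0.64368675, -0.75822937, -0.40064517]), 'wrist_torque': array([-0.00046241,  0.0468782 , -0.02259039]), 'finger_gap': 0.9976466187258607} -0.0187
[[433.58569779   0.         248.9725978 ]
 [  0.         433.58569779 192.99356955]
 [  0.           0.           1.        ]] [ 2.04275249 -0.87552168  0.47451598] [-0.21511294  0.35486894  1.18402865]
[[365.60793892   0.         251.85483515]
 [  0.         365.60793892 198.43603717]
 [  0.           0.           1.        ]] [ 2.20402652 -2.1709785   0.09866432] [0.20273505 0.50511754 1.25791907]
```

View pics/scene0.png

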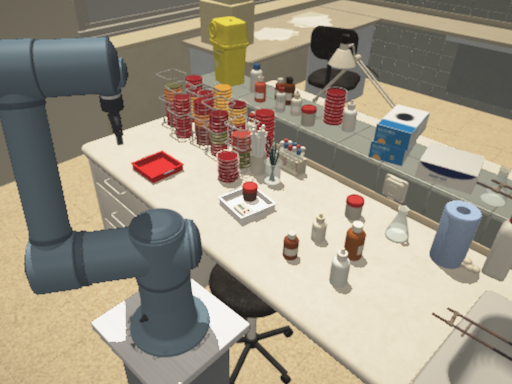

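View pics/top0.png

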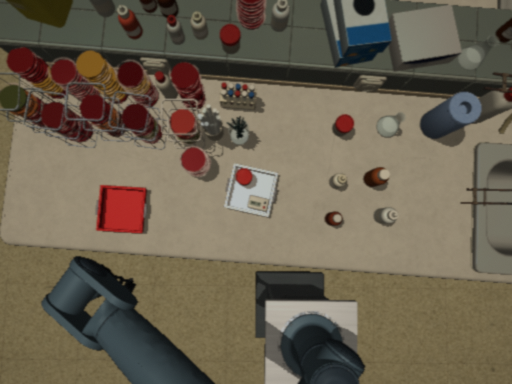

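The scene view shows the group of four bottles: small screw (291,246), small dropper (319,229), large screw (355,241) and large dropper (340,268). The white tray is at (247,203). In the top view the tray is at (252,190), with the pot upper left and the timer lower right. There the small screw is at (334,218) and the small dropper at (340,181).

```bash
cat > h.py <<'E'
import numpy as np, cv2, pickle
from scipy.spatial.transform import Rotation as R
def cloud(c):
    K=c["mtx"]; z=c["z_map"]; v,u=np.mgrid[:z.shape[0],:z.shape[1]]
    P=np.stack([(u-K[0,2])/K[0,0]*z,(v-K[1,2])/K[1,1]*z,z],-1)
    if "rvec" in c:
        Rm=cv2.Rodrigues(np.array(c["rvec"]))[0]; W=(P-np.array(c["tvec"]).reshape(3))@Rm
    else: W=P
    W[z<=0]=np.nan
    return W
def circfit(p):
    A=np.c_[2*p,np.ones(len(p))]; s=np.linalg.lstsq(A,(p**2).sum(1),rcond=None)[0]
    return s[:2],np.sqrt(s[2]+s[0]**2+s[1]**2)
E
python3 - <<'E'
from h import *
from scipy import ndimage
for n in ["top","scene"]:
    c=pickle.load(open(n+"0.pkl","rb")); W=cloud(c)
    X,Y,Z=W[...,0],W[...,1],W[...,2]
    m=(Z>.012)&(Z<.2)&(X>.3)&(X<.72)&(Y>-.35)&(Y<.35)
    print(n,'bench z',np.nanmedian(Z[(X>.35)&(X<.6)&(abs(Y)<.3)&(Z<.02)]))
    l,k=ndimage.label(m)
    for i in range(1,k+1):
        q=W[l==i]
        if len(q)<15: continue
        t=q[q[:,2]>q[:,2].max()-.012]
        vv,uu=np.nonzero(l==i)
        print(len(q),'px',uu.mean().round(),vv.mean().round(),'min',q.min(0).round(3),'max',q.max(0).round(3),'topmean',t.mean(0).round(3),len(t))
E
```

```text
top bench z 0.0018398253361362547
129 px 215.0 132.0 min [0.704 0.321 0.012] max [0.72  0.35  0.198] topmean [0.711 0.343 0.193] 10
19 px 238.0 130.0 min [0.699 0.253 0.092] max [0.72  0.266 0.162] topmean [0.713 0.26  0.155] 7
105 px 239.0 139.0 min [0.695 0.231 0.012] max [0.718 0.291 0.101] topmean [0.703 0.257 0.096] 18
1048 px 251.0 190.0 min [0.441 0.124 0.012] max [0.624 0.306 0.069] topmean [0.574 0.241 0.062] 229
388 px 376.0 177.0 min [ 0.55  -0.238  0.013] max [ 0.608 -0.18   0.137] topmean [ 0.579 -0.211  0.131] 90
208 px 337.0 180.0 min [ 0.543 -0.106  0.012] max [ 0.589 -0.059  0.113] topmean [ 0.566 -0.084  0.108] 10
313 px 385.0 215.0 min [ 0.423 -0.263  0.013] max [ 0.476 -0.215  0.137] topmean [ 0.449 -0.242  0.131] 15
206 px 333.0 218.0 min [ 0.413 -0.089  0.012] max [ 0.46  -0.043  0.103] topmean [ 0.437 -0.067  0.098] 53
scene bench z 0.001230473962017446
229 px 256.0 155.0 min [0.699 0.319 0.012] max [0.72  0.35  0.197] topmean [0.708 0.345 0.192] 8
304 px 270.0 170.0 min [0.686 0.226 0.012] max [0.72  0.293 0.162] topmean [0.702 0.261 0.155] 8
966 px 246.0 201.0 min [0.437 0.127 0.012] max [0.615 0.31  0.069] topmean [0.571 0.241 0.063] 125
336 px 318.0 227.0 min [ 0.538 -0.107  0.012] max [ 0.591 -0.061  0.115] topmean [ 0.563 -0.083  0.108] 13
1178 px 347.0 253.0 min [ 0.417 -0.27   0.012] max [ 0.602 -0.181  0.138] topmean [ 0.551 -0.216  0.132] 92
361 px 290.0 244.0 min [ 0.407 -0.092  0.012] max [ 0.457 -0.044  0.102] topmean [ 0.432 -0.067  0.097] 53
```

```bash
python3 - <<'E'
from h import *
for n,(a,b,cc,d) in {"top":(150,235,205,300),"scene":(170,235,205,290)}.items():
    c=pickle.load(open(n+"0.pkl","rb")); W=cloud(c)
    cv2.imwrite(f"pics/{n}z.png",cv2.resize(c["pixels"][a:b,cc:d,::-1],None,fx=7,fy=7,interpolation=2))
    X,Y,Z=W[...,0],W[...,1],W[...,2]
    box=(X>.42)&(X<.65)&(Y>.11)&(Y<.32)
    m=box&(Z>.022)&(Z<.04); p=W[m][:,:2].astype(np.float32)*1000
    print(n,cv2.minAreaRect(p))
    # wall lines: rim, pot, timer points
    rc=cv2.minAreaRect(p); 
    q=W[box&(Z>.05)]; print('pot',circfit(q[q[:,2]>.058][:,:2]) if 0 else (q[q[:,2]>.058].mean(0),q.min(0),q.max(0)))
E
```

```text
top ((531.7078247070312, 215.79632568359375), (173.38514709472656, 157.71499633789062), 78.29002380371094)
pot (array([0.57464099, 0.24136261, 0.06247136]), array([0.54696933, 0.21476497, 0.05499219]), array([0.60204351, 0.26908419, 0.06890749]))
scene ((530.28369140625, 218.99481201171875), (175.60931396484375, 161.91468811035156), 77.91839599609375)
pot (array([0.5714481 , 0.24144109, 0.06370945]), array([0.54291618, 0.21233457, 0.05059924]), array([0.60414015, 0.27087539, 0.06852366]))
```

```bash
python3 - <<'E'
from h import *
c=pickle.load(open("top0.pkl","rb")); W=cloud(c)
m=(W[...,0]>.42)&(W[...,0]<.65)&(W[...,1]>.11)&(W[...,1]<.32)
g=np.zeros((600,600,3),np.uint8)
# height map in world, looking down: col = (0.33-y), row=(0.65-x), 400px/.1? 
for (x,y,z) in W[m]:
    u=int((.32-y)*2700); v=int((.64-x)*2700)
    col=cv2.applyColorMap(np.uint8([[min(255,max(0,int(z*3800)))]]),cv2.COLORMAP_JET)[0,0].tolist()
    cv2.circle(g,(u,v),3,col,-1)
cv2.imwrite("pics/hm.png",g)
E
```

```text
(no output)
```

View pics/topz.png

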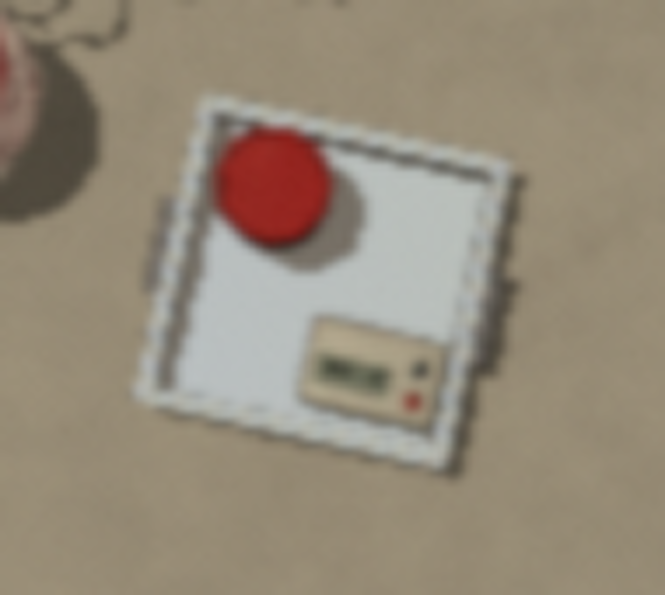

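View pics/hm.png

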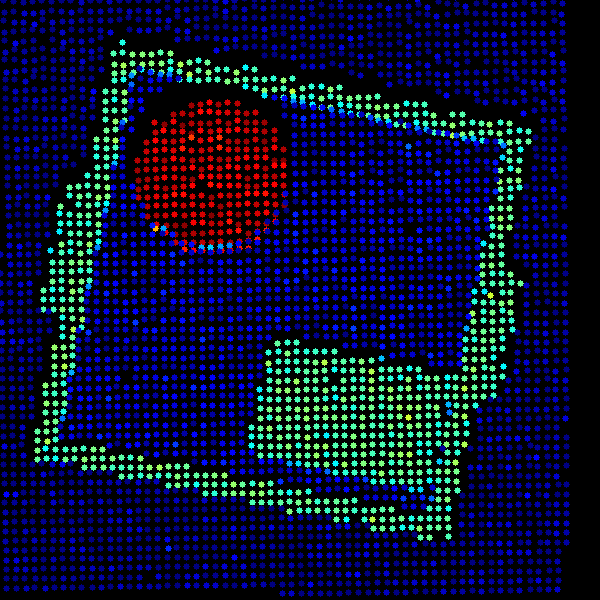

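```bash
python3 - <<'E'
from h import *
c=pickle.load(open("top0.pkl","rb"))
K=c["mtx"];Rm=cv2.Rodrigues(np.array(c["rvec"]))[0];t=np.array(c["tvec"]).reshape(3);o=-Rm.T@t
def ray(u,v,z):
    d=Rm.T@np.linalg.inv(K)@[u,v,1]; return (o+d*(z-o[2])/d[2])[:2]
px=np.array([(205,100),(518,165),(455,470),(140,398)])/7+[205,150]-.43
P=np.array([ray(u,v,.03) for u,v in px]); print(P.round(4)); cen=P.mean(0); print('c',cen)
s=[np.linalg.norm(P[i]-P[(i+1)%4]) for i in range(4)];print(s)
e=(P[0]-P[3])/2+(P[1]-P[2])/2; yaw=np.arctan2(e[1],e[0]); print('yaw',np.degrees(yaw))
f=(P[0]-P[1])+(P[3]-P[2]); print('yaw2',np.degrees(np.arctan2(-f[0],f[1])))
# hm picture corners from depth
Q=np.array([(118,50),(530,133),(447,537),(36,458)])/2700; Q=np.c_[.64-Q[:,1],.32-Q[:,0]]; print('depth',Q.round(3),Q.mean(0))
for C in (cen,):
  y=np.radians(-12.5) if 0 else yaw
  Ry=np.array([[np.cos(y),-np.sin(y)],[np.sin(y),np.cos(y)]])
  print('a',C+Ry@[.035,-.035],'b',C+Ry@[-.035,.035])
# timer extents depth
W=cloud(c)
m=(W[...,2]>.022)
# bottles: circle fits on straight wall from depth in both cams
for n in ["top","scene"]:
    W=cloud(pickle.load(open(n+"0.pkl","rb"))); 
    for nm,x,y,zt in (("screw",.435,-.067,.064),("drop",.565,-.083,.062),("SL",.578,-.21,.085),("DL",.448,-.24,.085)):
        m=(np.hypot(W[...,0]-x,W[...,1]-y)<.04)&(W[...,2]>.015)&(W[...,2]<zt)
        print(n,nm,m.sum(),circfit(W[m][:,:2]))
E
```

```text
[[0.6209 0.2749]
 [0.5908 0.1188]
 [0.4388 0.1485]
 [0.472  0.3042]]
c [0.53063395 0.21159481]
[np.float64(0.15899934968902998), np.float64(0.15487143794378389), np.float64(0.15919264779814793), np.float64(0.15175699455256209)]
yaw -11.089734949796208
yaw2 -11.44953141450065
depth [[0.621 0.276]
 [0.591 0.124]
 [0.441 0.154]
 [0.47  0.307]] [0.53092593 0.21527778]
a [0.55824829 0.17051625] b [0.50301962 0.25267338]
top screw 43 (array([ 0.43653166, -0.06787088]), np.float64(0.023805019185759613))
top drop 47 (array([ 0.56730418, -0.08374564]), np.float64(0.023861713644964106))
top SL 122 (array([ 0.58023007, -0.21135495]), np.float64(0.02927397572786359))
top DL 127 (array([ 0.44961122, -0.24260296]), np.float64(0.025525826329475473))
scene screw 179 (array([ 0.43313499, -0.06662743]), np.float64(0.02214497812470852))
scene drop 153 (array([ 0.56358944, -0.08234693]), np.float64(0.021539039474464807))
scene SL 295 (array([ 0.57780293, -0.21006624]), np.float64(0.0283483111994924))
scene DL 334 (array([ 0.4466987 , -0.24207952]), np.float64(0.025341158161588665))
```

```bash
cat >> h.py <<'E'
def axes(r):
    s=r.read_state(); M=R.from_rotvec(s["eef_rot"]).as_matrix(); return s,M
def rel(r,tgt):
    s,M=axes(r); return (M.T@(np.array(tgt)-s["tcp_pos"])/0.5).round(4)
E
python3 - <<'E'
from h import *; from rig import r,eyes
s,M=axes(r); print(M.round(3)); print(rel(r,[.435,-.067,.231]), rel(r,[.435,-.067,.18]))
c=eyes.camera("wrist"); print(c["tool_from_camera"],c["mtx"]); cv2.imwrite("pics/w0.png",c["pixels"][:,:,::-1])
E
```

```text
[[-0.913  0.408 -0.001]
 [ 0.408  0.913 -0.001]
 [ 0.    -0.002 -1.   ]]
[-8.4930e-01 -1.0668e+00  2.0000e-04] [-0.8493 -1.0666  0.1022]
[[-3.20729218e-04 -9.65141582e-01 -2.61728150e-01  6.65824679e-02]
 [ 9.99999912e-01 -2.39051969e-04 -3.43907197e-04  6.11467347e-05]
 [ 2.69352506e-04 -2.61728237e-01  9.65141574e-01 -1.41760372e-01]
 [ 0.00000000e+00  0.00000000e+00  0.00000000e+00  1.00000000e+00]] [[319.30500048   0.         252.3735959 ]
 [  0.         319.30500048 197.12187347]
 [  0.           0.           1.        ]]
```

View pics/w0.png

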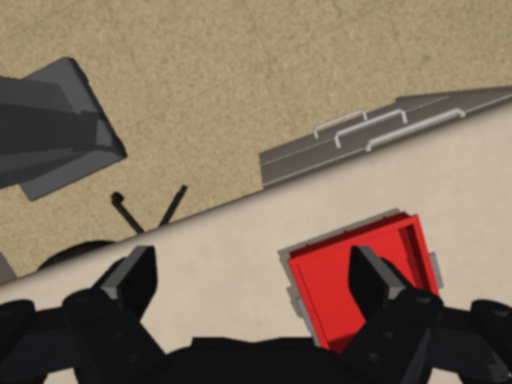

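```bash
python3 -m crank '[[0,0,0,-0.03,-0.03,0,1],[0,0,0,-0.08,-0.1,0,1],[0,0,0,-0.8,-0.95,0,1],[0,0,0,-0.8,-0.95,0,1],[0,0,0,-0.8,-0.95,0,1],[0,0,0,-0.8,-0.95,0,1],[0,0,0,-0.8,-0.95,0,1],[0,0,0,-0.8,-0.95,0,1],[0,0,0,-0.8,-0.95,0,1],[0,0,0,-0.8,-0.95,0,1],[0,0,0,-0.8,-0.95,0,1],[0,0,0,-0.8,-0.95,0,1],[0,0,0,-0.8,-0.95,0,1],[0,0,0,-0.8,-0.95,0,1],[0,0,0,-0.8,-0.95,0,1],[0,0,0,-0.8,-0.95,0,1],[0,0,0,-0.8,-0.95,0,1],[0,0,0,-0.8,-0.95,0,1],[0,0,0,-0.8,-0.95,0,1],[0,0,0,-0.8,-0.95,0,1]]'
python3 - <<'E'
from h import *; from rig import r,eyes
s,M=axes(r); print(s["time_s"],s["tcp_pos"],M.round(3)); print(rel(r,[.435,-.067,.2]))
E
```

```text
time_s: 1.82
tcp_pos: [0.4362, -0.002, 0.2311]
eef_rot: [-0.652, -3.073, -0.0]
contact_force: [0.4, 0.4, -0.3]
finger_gap: 1.002
1.8167 [ 0.43619303 -0.00198009  0.23106914] [[-0.914  0.406 -0.   ]
 [ 0.406  0.914  0.   ]
 [ 0.001  0.    -1.   ]]
[-0.0506 -0.1198  0.0621]
```

```bash
cat > wl.py <<'E'
from h import *; from rig import r,eyes
import sys
def wrist(name):
    s,M=axes(r); c=eyes.camera("wrist"); cv2.imwrite(f"pics/{name}.png",c["pixels"][:,:,::-1])
    P=cloud(c); T=c["tool_from_camera"]; W=(P@T[:3,:3].T+T[:3,3])@M.T+s["tcp_pos"]
    c["W"]=W; c["o"]=M@T[:3,3]+s["tcp_pos"]; c["RW"]=M@T[:3,:3]; pickle.dump(c,open(name+".pkl","wb"))
    return c
def rayw(c,u,v,z):
    d=c["RW"]@np.linalg.inv(c["mtx"])@[u,v,1]; return c["o"]+d*(z-c["o"][2])/d[2]
E
python3 - <<'E'
from wl import *
c=wrist("w1"); W=c["W"]
print('bench',np.nanmedian(W[...,2][(W[...,2]<.03)&(W[...,0]>.35)]))
for nm,x,y,zt,cap in (("screw",.435,-.067,.064,.096),("drop",.565,-.083,.062,.095)):
    d=np.hypot(W[...,0]-x,W[...,1]-y)
    for lo,hi in ((.015,zt),(.08,cap+.004)):
        m=(d<.035)&(W[...,2]>lo)&(W[...,2]<hi)
        q=W[m]
        if len(q)>20: print(nm,lo,len(q),circfit(q[:,:2]),q.mean(0).round(4),q.min(0).round(4),q.max(0).round(4))
E
```

```text
bench -0.00048313067615944616
screw 0.015 463 (array([ 0.43569245, -0.06793224]), np.float64(0.024044324453503494)) [ 0.4242 -0.0516  0.0414] [ 0.4112 -0.0793  0.0151] [ 0.4517 -0.0436  0.064 ]
screw 0.08 775 (array([ 0.43456504, -0.06624692]), np.float64(0.010017258663977808)) [ 0.4341 -0.0656  0.0937] [ 0.4218 -0.0807  0.0801] [ 0.4486 -0.0536  0.0972]
drop 0.015 810 (array([ 0.56628773, -0.08357633]), np.float64(0.023689666649096622)) [ 0.5499 -0.074   0.0405] [ 0.5417 -0.1034  0.015 ] [ 0.5746 -0.0594  0.062 ]
drop 0.08 546 (array([ 0.56413271, -0.08238393]), np.float64(0.010592174814320326)) [ 0.5603 -0.0801  0.0917] [ 0.5519 -0.0967  0.0801] [ 0.5782 -0.0694  0.0989]
```

View pics/w1.png

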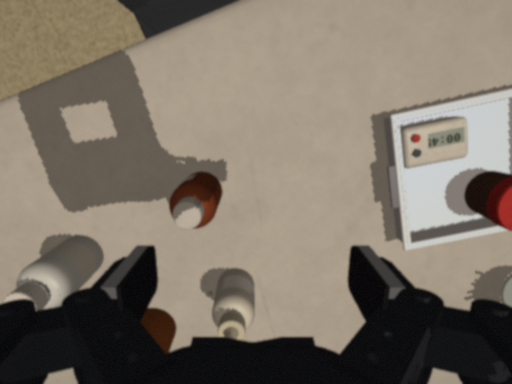

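The wrist depth shows the small screw cap (195,210) and the small dropper (234,305). Circle fits give radii of 24 mm for both. That matches the 48 mm diameter, and the positions agree with the fixed cameras to about 2 mm. I'll grip each bottle by its cap or collar, so the fingers stay above the tray, pot and timer.

```bash
python3 -m crank '[[0,0,0,-0.02,-0.05,0,1],[0,0,0,-0.052,-0.12,0,1],[0,0,0,-0.052,-0.12,0.03,1],[0,0,0,-0.052,-0.12,0.08,1],[0,0,0,-0.052,-0.12,0.13,1],[0,0,0,-0.052,-0.12,0.18,1],[0,0,0,-0.052,-0.12,0.22,1],[0,0,0,-0.052,-0.12,0.25,1],[0,0,0,-0.052,-0.12,0.28,1],[0,0,0,-0.052,-0.12,0.3,1],[0,0,0,-0.052,-0.12,0.304,1],[0,0,0,-0.052,-0.12,0.304,1],[0,0,0,-0.052,-0.12,0.304,1]]'
python3 - <<'E'
from wl import *
print(rel(r,[.4355,-.0675,.079])); c=wrist("w2")
E
```

```text
time_s: 2.95
tcp_pos: [0.4365, -0.0685, 0.0801]
eef_rot: [0.653, 3.072, -0.0]
contact_force: [0.9, -1.1, 0.2]
finger_gap: 1.001
[0.0026 0.001  0.0021]
```

View pics/w2.png

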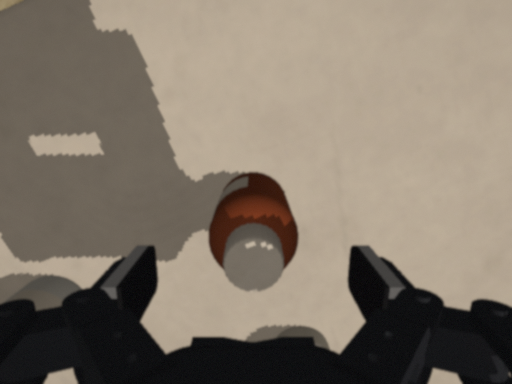

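The cap at (253,255) sits centred between the fingers (155 and 350). I'm closing now.

```bash
python3 -m crank '[[0,0,0,0,0,0,0.6],[0,0,0,0,0,0,0.4],[0,0,0,0,0,0,0.2],[0,0,0,0,0,0,0],[0,0,0,0,0,0,0],[0,0,0,0,0,0,0],[0,0,0,0,0,0,0],[0,0,0,0,0,0,0],[0,0,0,0,0,0,0]]'
python3 - <<'E'
from wl import *
print(rel(r,[.4355,-.0675,.079])); c=wrist("w3")
E
```

```text
time_s: 3.75
tcp_pos: [0.4364, -0.0687, 0.0798]
eef_rot: [0.655, 3.072, 0.0]
contact_force: [0.1, 0.8, 5.5]
finger_gap: 0.327
[0.0026 0.0015 0.0016]
```

View pics/w3.png

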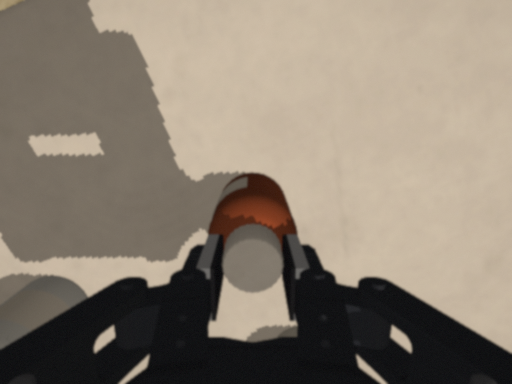

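The opening is 0.327 × 85 ≈ 28 mm, so the jaws are on the cap. I'm lifting and carrying it to above corner_b.

```bash
python3 -m crank '[[0,0,0,0,0,-0.01,0],[0,0,0,0,0,-0.03,0],[0,0,0,0,0,-0.07,0],[0,0,0,0,0,-0.12,0],[0,0,0,0,0,-0.17,0],[0,0,0,0,0,-0.21,0],[0,0,0,0,0,-0.22,0],[0,0,0,0,0,-0.22,0]]'
python3 - <<'E'
from wl import *
print(rel(r,[.503,.255,.19]),axes(r)[1].round(3)); c=wrist("w4"); W=c["W"]
E
```

```text
time_s: 4.47
tcp_pos: [0.4366, -0.069, 0.1909]
eef_rot: [0.654, 3.069, -0.001]
contact_force: [1.2, 0.3, -2.9]
finger_gap: 0.328
[0.1428 0.6459 0.0011] [[-0.913  0.408  0.003]
 [ 0.408  0.913 -0.002]
 [-0.003 -0.    -1.   ]]
```

View pics/w4.png

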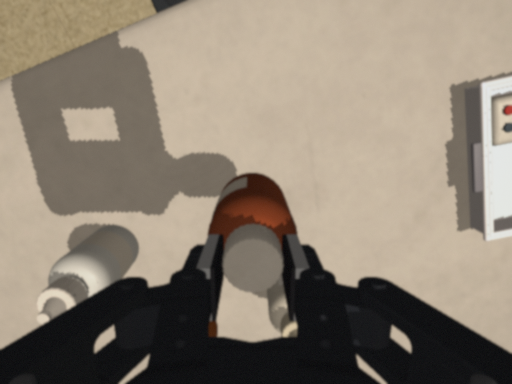

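Lifted: the bottle hangs straight in the jaws at (253,230), and the force has dropped to about -3 N. Next I'll move to above corner_b, where the wrist camera should see the tray.

```bash
python3 -m crank '[[0,0,0,0.01,0.03,0,0],[0,0,0,0.02,0.08,0,0],[0,0,0,0.04,0.15,0,0],[0,0,0,0.06,0.22,0,0],[0,0,0,0.08,0.29,0,0],[0,0,0,0.1,0.36,0,0],[0,0,0,0.115,0.43,0,0],[0,0,0,0.125,0.5,0,0],[0,0,0,0.13,0.56,0,0],[0,0,0,0.137,0.61,0,0],[0,0,0,0.143,0.64,0,0],[0,0,0,0.143,0.646,0,0],[0,0,0,0.143,0.646,0,0],[0,0,0,0.143,0.646,0,0]]'
python3 - <<'E'
from wl import *
print(rel(r,[.503,.255,.19])); c=wrist("w5"); W=c["W"]
print('bench',np.nanmedian(W[...,2][(W[...,2]<.03)&(W[...,0]<.42)]))
m=(W[...,2]>.022)&(W[...,2]<.04)&(W[...,0]>.4)&(W[...,0]<.65)&(W[...,1]>.1)&(W[...,1]<.33)
g=np.zeros((600,600,3),np.uint8)
mm=(W[...,0]>.42)&(W[...,0]<.64)&(W[...,1]>.1)&(W[...,1]<.32)&(W[...,2]<.12)
for x,y,z in W[mm][::2]:
    col=cv2.applyColorMap(np.uint8([[min(255,max(0,int(z*3800)))]]),cv2.COLORMAP_JET)[0,0].tolist()
    cv2.circle(g,(int((.32-y)*2700),int((.64-x)*2700)),2,col,-1)
cv2.imwrite("pics/hm5.png",g)
E
```

```text
time_s: 5.68
tcp_pos: [0.5016, 0.2545, 0.1882]
eef_rot: [-0.655, -3.071, 0.002]
contact_force: [0.3, -0.3, -2.9]
finger_gap: 0.326
[-0.0022  0.0021 -0.0035]
bench -0.0007562550481635399
```

View pics/w5.png

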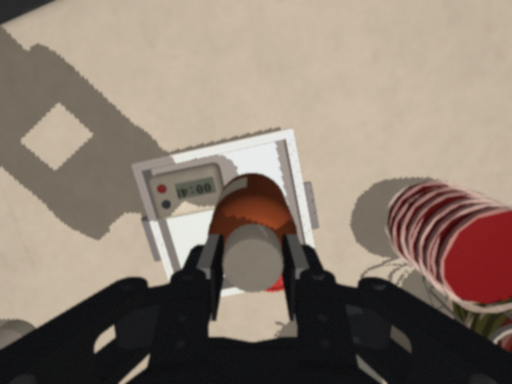

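View pics/hm5.png

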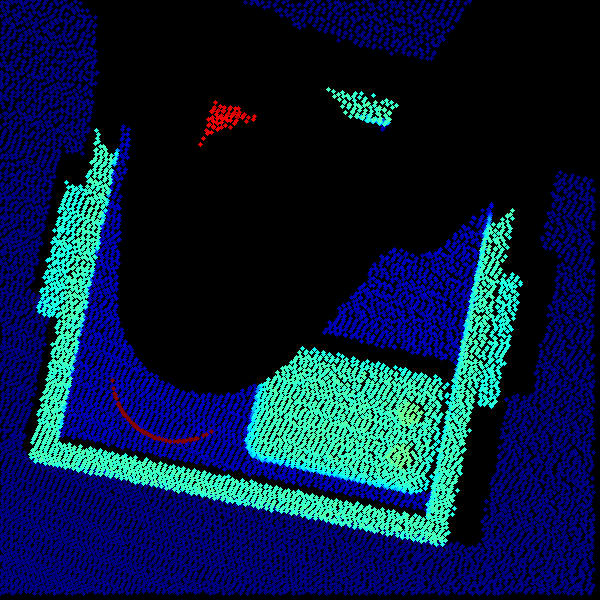

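```bash
python3 -m crank '[[0,0,0,0,0.006,0,0],[0,0,0,0,0.006,0.02,0],[0,0,0,0,0.006,0.06,0],[0,0,0,0,0.006,0.1,0],[0,0,0,0,0.006,0.14,0],[0,0,0,0,0.006,0.17,0],[0,0,0,0,0.006,0.19,0],[0,0,0,0,0.006,0.195,0],[0,0,0,0,0.006,0.2,0],[0,0,0,0,0.006,0.2,0],[0,0,0,0,0.006,0.2,0],[0,0,0,0,0.006,0.2,0]]'
python3 - <<'E'
from wl import *
print(r.read_state()["contact_force"],rel(r,[.5027,.2573,.0838])); c=wrist("w6")
for n in ["scene","top"]:
    c=eyes.camera(n); cv2.imwrite(f"pics/{n}6.png",cv2.resize(c["pixels"][150:240,200:320,::-1],None,fx=5,fy=5,interpolation=2))
E
```

```text
time_s: 6.73
tcp_pos: [0.5043, 0.2585, 0.0904]
eef_rot: [0.654, 3.071, 0.002]
contact_force: [0.2, 0.5, -1.8]
finger_gap: 0.321
[ 0.19623786  0.45213455 -1.80471983] [ 0.0019 -0.0034  0.0132]
```

View pics/w6.png

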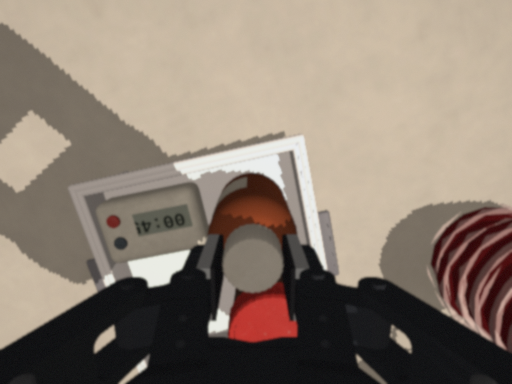

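View pics/scene6.png

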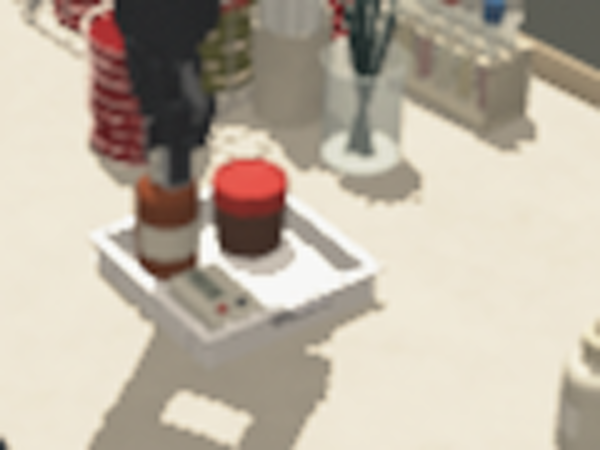

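The bottle hangs over the floor in the corner between the timer, the pot and the walls, clear of all of them. I'm lowering it gently to contact.

```bash
python3 -m crank '[[0,0,0,0.001,-0.002,0.002,0],[0,0,0,0.001,-0.002,0.004,0],[0,0,0,0.001,-0.002,0.006,0],[0,0,0,0.001,-0.002,0.008,0],[0,0,0,0.001,-0.002,0.01,0],[0,0,0,0.001,-0.002,0.01,0],[0,0,0,0.001,-0.002,0.01,0]]'
python3 - <<'E'
from rig import r
s=r.read_state(); print(s["contact_force"],s["tcp_pos"])
E
```

```text
time_s: 7.47
tcp_pos: [0.5025, 0.2575, 0.0842]
eef_rot: [-0.654, -3.072, 0.0]
contact_force: [-0.5, -0.2, -2.0]
finger_gap: 0.328
[-0.49283801 -0.21536531 -2.01384196] [0.50254413 0.25752871 0.08418298]
```

```bash
python3 -m crank '[[0,0,0,0,0,0.001,0],[0,0,0,0,0,0.002,0],[0,0,0,0,0,0.002,0],[0,0,0,0,0,0.002,0]]'; python3 -m crank '[[0,0,0,0,0,0.001,0],[0,0,0,0,0,0.002,0],[0,0,0,0,0,0.002,0],[0,0,0,0,0,0.002,0]]'
```

```text
time_s: 7.8
tcp_pos: [0.5031, 0.2576, 0.084]
eef_rot: [0.654, 3.072, 0.0]
contact_force: [-1.7, -0.9, 4.4]
finger_gap: 0.329
time_s: 8.13
tcp_pos: [0.5035, 0.2576, 0.084]
eef_rot: [0.654, 3.071, 0.0]
contact_force: [-3.0, -2.8, 10.2]
finger_gap: 0.326
```

Contact: the upward force went from -2 N (hanging) to +10 N. I'll ease off slightly and open.

```bash
python3 -m crank '[[0,0,0,0,0,-0.002,0],[0,0,0,0,0,-0.002,0],[0,0,0,0,0,-0.002,0.37],[0,0,0,0,0,-0.002,0.42],[0,0,0,0,0,-0.002,0.5],[0,0,0,0,0,-0.002,0.6],[0,0,0,0,0,-0.002,0.7],[0,0,0,0,0,-0.002,0.8],[0,0,0,0,0,-0.002,0.8],[0,0,0,0,0,-0.03,0.9],[0,0,0,0,0,-0.07,1],[0,0,0,0,0,-0.13,1],[0,0,0,0,0,-0.19,1],[0,0,0,0,0,-0.25,1],[0,0,0,0,0,-0.25,1]]'
python3 - <<'E'
from wl import *
c=wrist("w7"); print(rel(r,[.566,-.0835,.21])); W=c["W"]
d=np.hypot(W[...,0]-.503,W[...,1]-.257)
q=W[(d<.04)&(W[...,2]>.04)&(W[...,2]<.067)]; print(circfit(q[:,:2]),len(q))
q=W[(d<.03)&(W[...,2]>.09)]; print(q.mean(0),q.max(0))
E
```

```text
time_s: 9.38
tcp_pos: [0.5062, 0.2587, 0.2147]
eef_rot: [0.652, 3.062, 0.009]
contact_force: [0.9, 0.6, 0.9]
finger_gap: 1.002
[-0.3901 -0.5743  0.0026]
(array([0.50186909, 0.25754797]), np.float64(0.023836244486031062)) 162
[0.49171078 0.26145252 0.284545  ] [0.5152492  0.28673604 0.31168477]
```

View pics/w7.png

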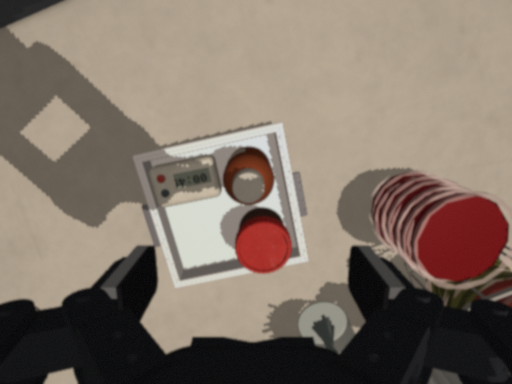

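The screw bottle stands upright in its corner (248,175), with the pot (264,242) and the timer (187,180) undisturbed. I'll check the tray from this view, then go to the dropper.

```bash
python3 - <<'E'
from wl import *
c=pickle.load(open("w7.pkl","rb"))
P=np.array([rayw(c,u,v,.03)[:2] for u,v in ((133,157),(282,124),(308,262),(177,286))]); print(P.round(4),P.mean(0),[np.linalg.norm(P[i]-P[(i+1)%4]).round(4) for i in range(4)])
E
python3 -m crank '[[0,0,0,-0.02,-0.03,0,1],[0,0,0,-0.06,-0.09,0,1],[0,0,0,-0.12,-0.17,0,1],[0,0,0,-0.17,-0.25,0,1],[0,0,0,-0.22,-0.33,0,1],[0,0,0,-0.27,-0.41,0,1],[0,0,0,-0.32,-0.48,0,1],[0,0,0,-0.36,-0.53,0,1],[0,0,0,-0.385,-0.565,0,1],[0,0,0,-0.39,-0.574,0,1],[0,0,0,-0.39,-0.574,0,1],[0,0,0,-0.39,-0.574,0,1]]'
python3 - <<'E'
from wl import *
c=wrist("w8"); print(rel(r,[.566,-.0835,.0795])); W=c["W"]
d=np.hypot(W[...,0]-.566,W[...,1]+.0835)
for lo,hi in((.015,.062),(.08,.095)):
    q=W[(d<.04)&(W[...,2]>lo)&(W[...,2]<hi)]; print(circfit(q[:,:2]),len(q),q.min(0),q.max(0))
E
```

```text
[[0.4397 0.1564]
 [0.4714 0.3081]
 [0.6234 0.2765]
 [0.5898 0.1281]] [0.53107572 0.21727381] [np.float64(0.1549), np.float64(0.1553), np.float64(0.1521), np.float64(0.1528)]
time_s: 10.43
tcp_pos: [0.563, -0.0835, 0.2059]
eef_rot: [-0.655, -3.07, -0.001]
contact_force: [-0.5, -0.2, -0.1]
finger_gap: 0.999
[-0.0066  0.0011  0.2534]
(array([ 0.56632553, -0.08356552]), np.float64(0.023747738058127445)) 289 [ 0.54224752 -0.10394224  0.01502337] [ 0.57131817 -0.05950626  0.06192259]
(array([ 0.56577263, -0.08347741]), np.float64(0.011576928352945649)) 601 [ 0.55208381 -0.09750556  0.08022439] [ 0.58043677 -0.06970088  0.0949959 ]
```

View pics/w8.png

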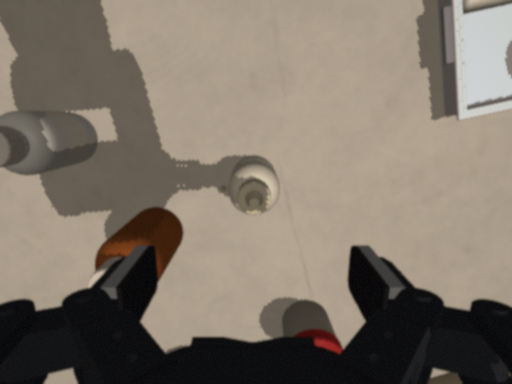

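The dropper (255,190) is almost exactly under the tool, the fit agrees, and the large screw bottle (140,240) clears the left finger. I'm descending and closing on the collar.

```bash
python3 -m crank '[[0,0,0,-0.006,0.001,0.01,1],[0,0,0,-0.006,0.001,0.04,1],[0,0,0,-0.006,0.001,0.09,1],[0,0,0,-0.006,0.001,0.14,1],[0,0,0,-0.006,0.001,0.19,1],[0,0,0,-0.006,0.001,0.22,1],[0,0,0,-0.006,0.001,0.24,1],[0,0,0,-0.006,0.001,0.25,1],[0,0,0,-0.006,0.001,0.253,1],[0,0,0,-0.006,0.001,0.253,1],[0,0,0,-0.006,0.001,0.253,1]]'
python3 - <<'E'
from wl import *
print(rel(r,[.566,-.0835,.0795])); c=wrist("w9")
E
```

```text
time_s: 11.4
tcp_pos: [0.5675, -0.0849, 0.082]
eef_rot: [0.653, 3.071, -0.0]
contact_force: [-0.2, 0.6, 0.5]
finger_gap: 0.998
[0.0039 0.0012 0.005 ]
```

View pics/w9.png

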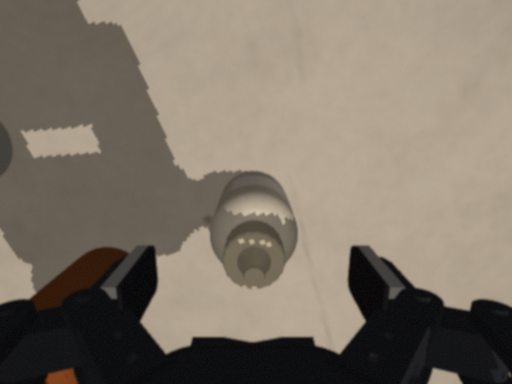

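The collar is centred at column 254.

```bash
python3 -m crank '[[0,0,0,0.002,0.001,0.003,0.6],[0,0,0,0.002,0.001,0.003,0.4],[0,0,0,0.002,0.001,0.003,0.2],[0,0,0,0.002,0.001,0.003,0],[0,0,0,0.002,0.001,0.003,0],[0,0,0,0.002,0.001,0.003,0],[0,0,0,0.002,0.001,0.003,0],[0,0,0,0.002,0.001,0.003,0],[0,0,0,0.002,0.001,0.003,0]]'
python3 - <<'E'
from wl import *
print(r.read_state()["tcp_pos"]); c=wrist("w10")
E
```

```text
time_s: 12.2
tcp_pos: [0.5664, -0.0841, 0.0798]
eef_rot: [0.654, 3.071, -0.0]
contact_force: [-0.5, 0.0, 3.6]
finger_gap: 0.325
[ 0.56642558 -0.08414107  0.07980554]
```

View pics/w10.png

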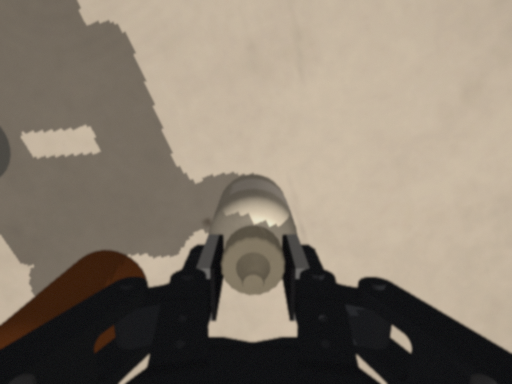

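Gripped at 0.325 (28 mm). I'm lifting and moving to above corner_a at about (0.558, 0.175).

```bash
python3 -m crank '[[0,0,0,0,0,-0.01,0],[0,0,0,0,0,-0.03,0],[0,0,0,0,0,-0.07,0],[0,0,0,0,0,-0.12,0],[0,0,0,0,0,-0.17,0],[0,0,0,0,0,-0.21,0],[0,0,0,0.01,0.02,-0.22,0],[0,0,0,0.03,0.06,-0.22,0],[0,0,0,0.06,0.12,-0.22,0],[0,0,0,0.09,0.19,-0.22,0],[0,0,0,0.12,0.25,-0.22,0],[0,0,0,0.15,0.31,-0.22,0],[0,0,0,0.18,0.37,-0.22,0],[0,0,0,0.2,0.42,-0.22,0],[0,0,0,0.22,0.45,-0.22,0],[0,0,0,0.227,0.466,-0.22,0],[0,0,0,0.227,0.466,-0.22,0],[0,0,0,0.227,0.466,-0.22,0],[0,0,0,0.227,0.466,-0.22,0]]'
python3 - <<'E'
from wl import *
print(rel(r,[.558,.175,.0895])); c=wrist("w11")
E
```

```text
time_s: 13.83
tcp_pos: [0.5571, 0.1742, 0.1889]
eef_rot: [-0.656, -3.072, 0.001]
contact_force: [-0.2, -0.7, -1.5]
finger_gap: 0.327
[-0.0011  0.0023  0.1988]
```

View pics/w11.png

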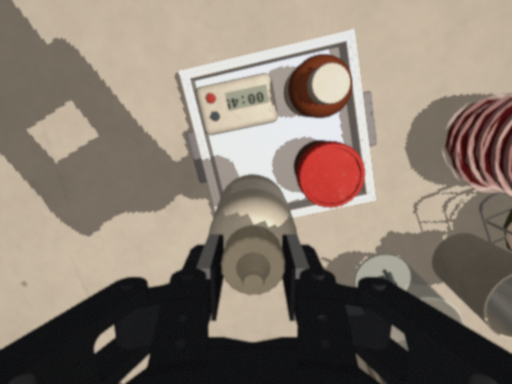

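```bash
python3 -m crank '[[0,0,0,-0.001,0.002,0,0],[0,0,0,-0.001,0.002,0.02,0],[0,0,0,-0.001,0.002,0.06,0],[0,0,0,-0.001,0.002,0.1,0],[0,0,0,-0.001,0.002,0.14,0],[0,0,0,-0.001,0.002,0.17,0],[0,0,0,-0.001,0.002,0.185,0],[0,0,0,-0.001,0.002,0.195,0],[0,0,0,-0.001,0.002,0.199,0],[0,0,0,-0.001,0.002,0.199,0],[0,0,0,-0.001,0.002,0.199,0],[0,0,0,-0.001,0.002,0.199,0]]'
python3 - <<'E'
from wl import *
s=r.read_state();print(rel(r,[.558,.175,.0838]),s["contact_force"]); c=wrist("w12")
for n in ["scene","top"]:
    c=eyes.camera(n); cv2.imwrite(f"pics/{n}12.png",cv2.resize(c["pixels"][150:240,200:320,::-1],None,fx=5,fy=5,interpolation=2))
E
```

```text
time_s: 14.88
tcp_pos: [0.5589, 0.1759, 0.0909]
eef_rot: [0.654, 3.071, 0.001]
contact_force: [-0.4, -0.6, -1.4]
finger_gap: 0.325
[ 0.001  -0.0024  0.0142] [-0.39073385 -0.55900127 -1.37425307]
```

View pics/w12.png

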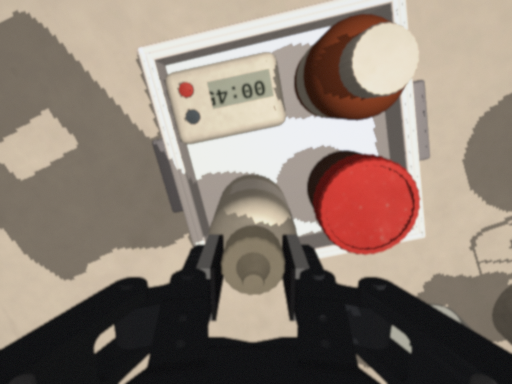

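View pics/scene12.png

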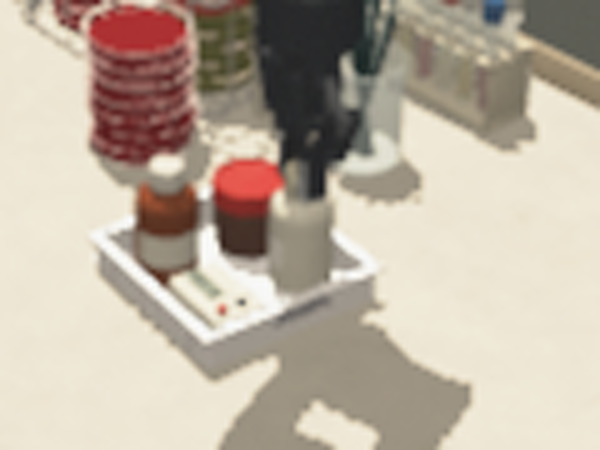

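The dropper hangs inside the corner, clear of the walls, pot and timer. I'm lowering it to contact.

```bash
python3 -m crank '[[0,0,0,0.001,-0.002,0.002,0],[0,0,0,0.001,-0.002,0.004,0],[0,0,0,0.001,-0.002,0.006,0],[0,0,0,0.001,-0.002,0.008,0],[0,0,0,0.001,-0.002,0.01,0],[0,0,0,0.001,-0.002,0.01,0],[0,0,0,0.001,-0.002,0.01,0]]'; python3 -m crank '[[0,0,0,0,0,0.001,0],[0,0,0,0,0,0.002,0],[0,0,0,0,0,0.002,0],[0,0,0,0,0,0.002,0]]'
```

```text
time_s: 15.62
tcp_pos: [0.5572, 0.1751, 0.0847]
eef_rot: [-0.654, -3.072, 0.0]
contact_force: [-0.3, -0.5, -1.1]
finger_gap: 0.326
time_s: 15.95
tcp_pos: [0.5573, 0.1751, 0.0839]
eef_rot: [0.655, 3.073, 0.0]
contact_force: [0.6, 0.2, 0.0]
finger_gap: 0.324
```

```bash
python3 -m crank '[[0,0,0,0,0,0.001,0],[0,0,0,0,0,0.002,0],[0,0,0,0,0,0.002,0],[0,0,0,0,0,0.002,0]]'
```

```text
time_s: 16.28
tcp_pos: [0.5579, 0.1751, 0.0839]
eef_rot: [0.654, 3.072, 0.0]
contact_force: [-1.5, 0.2, 5.0]
finger_gap: 0.327
```

Contact at +5 N. I'm opening and then rising straight up.

```bash
python3 -m crank '[[0,0,0,0,0,-0.001,0],[0,0,0,0,0,-0.001,0.33],[0,0,0,0,0,-0.001,0.37],[0,0,0,0,0,-0.001,0.42],[0,0,0,0,0,-0.001,0.5],[0,0,0,0,0,-0.001,0.6],[0,0,0,0,0,-0.001,0.7],[0,0,0,0,0,-0.001,0.8],[0,0,0,0,0,-0.001,0.8],[0,0,0,0,0,-0.03,0.9],[0,0,0,0,0,-0.07,1],[0,0,0,0,0,-0.13,1],[0,0,0,0,0,-0.19,1],[0,0,0,0,0,-0.25,1],[0,0,0,0,0,-0.3,1],[0,0,0,0,0,-0.3,1]]'
python3 - <<'E'
from wl import *
c=wrist("w13"); W=c["W"]
for x,y in ((.558,.175),(.502,.2575)):
  d=np.hypot(W[...,0]-x,W[...,1]-y)
  for lo,hi in((.035,.066),(.083,.099)):
    q=W[(d<.035)&(W[...,2]>lo)&(W[...,2]<hi)]; print(circfit(q[:,:2]),len(q),q[:,2].max()) if len(q)>5 else 0
for n in ["scene","top"]:
    c=eyes.camera(n); p=c["pixels"][140:290,190:400,::-1]; cv2.imwrite(f"pics/{n}13.png",cv2.resize(p,None,fx=3.7,fy=3.7,interpolation=2))
    W=cloud(c)
    for nm,x,y,zt in (("drop",.558,.175,.066),("screw",.502,.2575,.066),("SL",.578,-.21,.085),("DL",.448,-.24,.085)):
        m=(np.hypot(W[...,0]-x,W[...,1]-y)<.035)&(W[...,2]>(.037 if x in(.558,.502) else .015))&(W[...,2]<zt)
        if m.sum()>8: print(n,nm,m.sum(),circfit(W[m][:,:2]),np.nanmax(W[...,2][np.hypot(W[...,0]-x,W[...,1]-y)<.03]))
    m=(W[...,0]>.42)&(W[...,0]<.65)&(W[...,1]>.11)&(W[...,1]<.32)
E
```

```text
time_s: 17.62
tcp_pos: [0.5604, 0.1756, 0.2398]
eef_rot: [0.652, 3.062, 0.006]
contact_force: [0.2, -0.3, 0.4]
finger_gap: 0.995
(array([0.55813163, 0.17476018]), np.float64(0.023856700028438205)) 167 0.06590635871064515
(array([0.55747512, 0.17509341]), np.float64(0.011547017351013447)) 459 0.09899600724168842
(array([0.50202541, 0.25737027]), np.float64(0.023782177043544003)) 132 0.0659707739189778
(array([0.50185156, 0.25644778]), np.float64(0.01074080686395717)) 339 0.09899660426556689
scene drop 83 (array([0.55505405, 0.17517947]), np.float64(0.02109761467721276)) 0.534702140299468
scene screw 88 (array([0.49954111, 0.25787032]), np.float64(0.021503587818103288)) 0.10696068686272088
scene SL 296 (array([ 0.57704444, -0.21051682]), np.float64(0.027877150580769134)) 0.13511104140208868
scene DL 334 (array([ 0.44712956, -0.24090652]), np.float64(0.025827284432120724)) 0.13794081088439702
top drop 11 (array([0.55829258, 0.17488801]), np.float64(0.023203256100377993)) 0.5322192503611642
top screw 12 (array([0.50265704, 0.25733685]), np.float64(0.023727250012762845)) 0.10707003451143086
top SL 122 (array([ 0.58040159, -0.21167212]), np.float64(0.029672456774698097)) 0.13531420832269347
top DL 122 (array([ 0.44905271, -0.24213726]), np.float64(0.026136375052818236)) 0.1367977524262069
```

View pics/scene13.png

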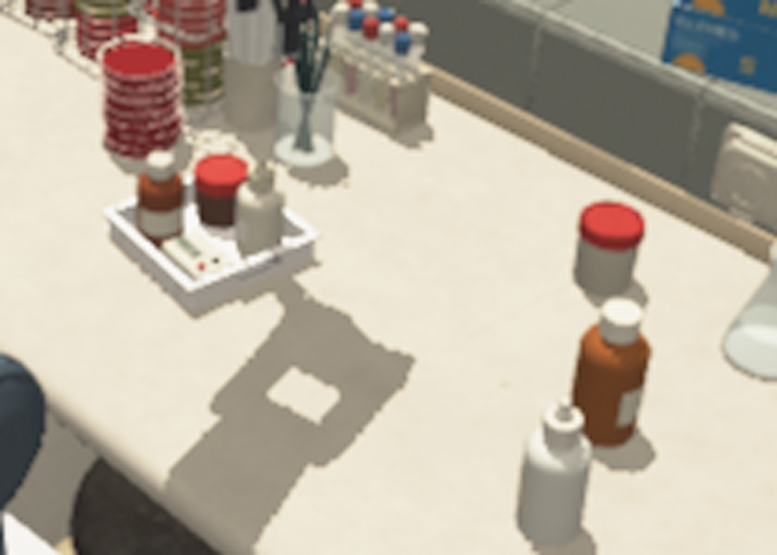

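View pics/top13.png

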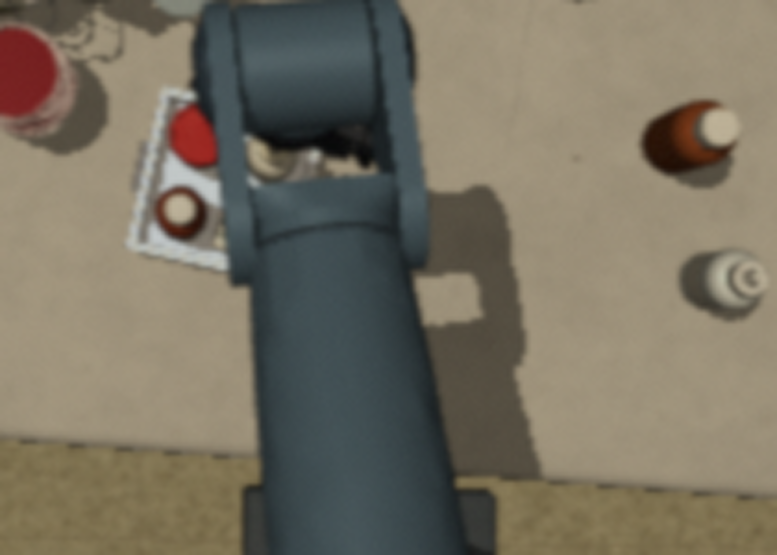

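View pics/w13.png

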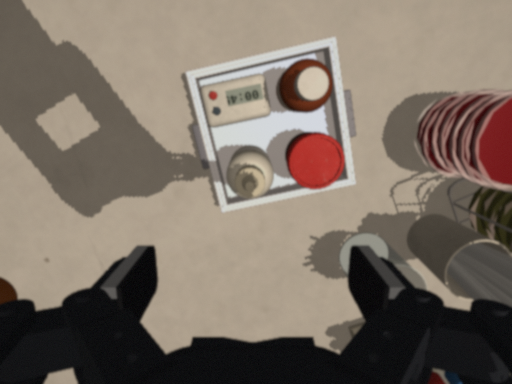

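Both bottles stand upright in the tray (scene view: screw (160,200), dropper (260,215)). The pot and timer are flat, and the two larger bottles are within about 1 mm of where they were. The arm is clear, so I'm handing in.

```bash
python3 -m crank '[[0,0,0,0,0,0,1],[0,0,0,0,0,0,1],[0,0,0,0,0,0,1]]'; python3 -c "
from rig import r
print(r.hand_in())"
```

```text
time_s: 18.02
tcp_pos: [0.5566, 0.175, 0.2312]
eef_rot: [-0.654, -3.07, 0.001]
contact_force: [-0.4, 0.4, -0.1]
finger_gap: 1.0
the job is handed in; nothing more can be done
None
```

The tray is packed and the job was handed in at 18.0 s. The small screw-cap bottle is in corner_b and the small dropper bottle is in corner_a. I gripped each by its cap or collar, lowered it until it touched the tray floor (10 N and 5 N), then released it.

**Last checks:**
- **Bottles:** the wrist camera put both axes about 1 mm from the corner points I had worked out. Body and cap centres agreed to about 1 mm, so both stand upright.
- **Everything else:** by eye, the pot and timer look flat and unmoved. The two larger bottles measured within about 1 mm of where they started. The gripper was open, about 0.23 m up and touching nothing.

**Disagreement:** the scene camera reads x about 3 mm lower than the other two cameras, and estimates of the tray's centre differed by up to about 7 mm in y. I used the wrist camera's values. No check failed.

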